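Roll the feeder rail's wear strip home

ROBOT

A 6-joint arm with a two-finger parallel gripper is mounted at the origin on the work surface. World frame = base frame: x ahead of the robot, y to its left, z up, the work surface at z = 0. Lengths are in m, angles in rad, forces in N, time in s.
With the tool pointing down it reaches from about 0.25 to 0.775 m from the base axis. Payload 4 kg.
Tool frame: the origin (TCP) lies midway between the tips of the shut fingers; the grasp point (between the pads) lies 19 mm behind it; z points along the fingers, y is the direction in which the jaws open and shut (so a half turn about z gives the same grasp; the last joint's range is limited). The gripper opens to 94 mm and grips with 3 to 60 N. Pads are 16 mm wide; open, the fingers measure 119 mm over their backs; the gripper's body (75 mm by 177 mm) begins 78 mm behind the grasp point.
Start: joints at [1.014, 0.087, 1.371, -0, 1.684, -0.103], TCP at [0.241, 0.494, 0.206] pointing down, gripper open.
Joint ranges: [-3.1, 3.1], [-0.76, 2.03], [0.27, 2.55], [-1.08, 4.22], [0.17, 2.65], [-2.57, 2.57]. Speed limits (rad/s): [2.79, 2.79, 3.14, 3.14, 3.14, 3.14].

INTERFACE

Orientations are given as [roll, pitch, yaw] about the fixed x, y, z axes, in that order (R = Rz(yaw) Ry(pitch) Rx(roll)).
In Python, from bench import robot, cams gives the robot as it stands.
- The arm moves only by the tool step_arm, never from a script. Its argument "plan" is a list that holds one entry, the list of rows, each a list of 5 numbers: the shift along the world's x, y, z in mm, then the turn about the world's z in rad, then the opening in per cent of the stroke, from 0 (shut) to 100 (fully open). In form: [[[tx, ty, tz, turn, fingers], ...]]. A call has 1 to 8 rows; each row is the pose to reach, as a shift and turn from the pose commanded when the call began; what a row does not reach only later rows make up. A row lasts 1/12 s, in which the tool goes at most 41.7 mm and 7.16 degrees, less where a joint would pass 70% of its speed; a pose out of reach is approached as far as the arm can. A call with a gripper value outside its range is refused whole. The fingers move at their own pace and stop on an object; the grip force is fixed at half the most. Time passes only in rows, so rows that repeat a pose let the fingers close. It gives the time, the measured TCP pose, the force and the opening at its end, in the units of the state.
- robot.get_obs(): the state, without advancing time (a new reading comes with each control period).
- cams.snapshot(name): name is "side" or "top" or "wrist"; returns a dict with "frame" (400x640x3 uint8, red, green, blue), "camera_matrix" (3x3 intrinsics, pixels), "origin" and "attitude" of the camera in the world; the wrist camera has in their place "T_tool_cam" (4x4, takes a point from camera to tool coordinates, whose origin is the TCP and whose axes are the flange's). Camera axes: x right, y down, z forward; pixel columns grow to the right and rows downward; lengths in m; the calibration is good to about 2 mm. A picture is of the moment at which its call begins: read the wrist's pose just before it. There is no depth.
- robot.close_job(): hands the job in, once; it reports no verdict.
The state is a dict: "time": time; "joint_positions": joint angles; "qvel": joint speeds; "joint_torque": joint torques, N m; "tool_pos": TCP position; "ee_rot": TCP orientation; "wrist_force": force on the tool from outside, world axes, zero at the start; "wrist_torque": the same for the moment, N m; "width": finger opening in m.
Only numpy, scipy, OpenCV 4.12 (cv2) and the standard library are available. Lean on these libraries where they do the work, as an engineer would, in place of code of your own. Each camera call takes 0.05 s, during which the arm holds its last target. There are 200 camera calls.

TASK

The aluminium guide rail of the sheet feeder has a new wear strip: five white plastic pieces laid in its groove, still standing proud. Take the spring roller by its wooden grip out of its grey tray, set it down on the rail at the end with the round clamping nut, and roll to the plain end in one steady pass, pressing firmly enough to seat every piece in turn fully home but without bottoming the roller's spring, lifting it part-way or pressing the strip with the gripper. Then stand the roller back on its wheels in its tray, let go, and leave the other loose things on the table where they are.

Things in the scene. Friction and masses are not known exactly. Their poses are not given: they have to be found in the camera images.
- rail: aluminium guide rail, fixed, 300 x 70 mm; origin at the centre of its underside on the table; x along the strip from nut end to plain end, z up. In its groove five white pieces, 35 x 24.5 mm each, lie end to end at 36 mm pitch. A piece fully home has its top 26 mm above the table, proud ones up to 5 mm higher; groove lips 25 mm high, out to y = +-23.5 mm
- strip_start (a point): point on top of the flat landing at the nut end (landing 60 x 47 mm, rail x = -150 to -90 mm, 26 mm above the table, level with home pieces), on the strip's centre line at rail x = -115 mm: a roller centred here has both wheels on the landing; axes as the rail's
- strip_end (a point): the same on the equal landing at the plain end (rail x = +115 mm)
- clamp_nut (a point): top centre of the round dark clamping nut, 30 mm across, on an ear beside the nut end (rail x = -125, y = +58 mm), 30 mm above the table; a 10 mm stud stands 6 mm higher
- seg1 (a joint): wear-strip piece 1 counted from the nut end (centre at rail x = -72 mm): how far it is pressed in, 0 = 5 mm proud, 0.005 m = fully home; it stays where it is left, and moves down under about 5 N
- seg2 (a joint): wear-strip piece 2 counted from the nut end (centre at rail x = -36 mm): how far it is pressed in, 0 = 5 mm proud, 0.005 m = fully home; it stays where it is left, and moves down under about 5 N
- seg3 (a joint): wear-strip piece 3 counted from the nut end (centre at rail x = 0 mm): how far it is pressed in, 0 = 5 mm proud, 0.005 m = fully home; it stays where it is left, and moves down under about 5 N
- seg4 (a joint): wear-strip piece 4 counted from the nut end (centre at rail x = 36 mm): how far it is pressed in, 0 = 5 mm proud, 0.005 m = fully home; it stays where it is left, and moves down under about 5 N
- seg5 (a joint): wear-strip piece 5 counted from the nut end (centre at rail x = 72 mm): how far it is pressed in, 0 = 5 mm proud, 0.005 m = fully home; it stays where it is left, and moves down under about 5 N
- roller_grip (a point): centre of the spring roller's upright wooden grip (30 mm along x, 26 mm along y, 50 mm tall, z up), 106 mm above the underside of the wheels when the spring is free. 28 mm below this point begins a black block 62 x 40 mm; fingertips must stay above it. The roller weighs about 0.4 kg, stands on its wheels and is the same both ways round
- roller_foot (a point): point midway between the undersides of the roller's two wheels (rubber, 36 mm across, 40 mm wide, axles along y, 44 mm apart along x), in a steel carriage 72 x 52 mm that springs up towards the grip; it rolls along its x, either way; axes as the grip's
- roller_spring (a joint): how far the roller's spring is compressed, 0 = free, 0.020 m = bottomed: it starts to give at 5 N and adds 0.6 N per mm. 5 to 13 mm does the work; more than 18.5 mm counts as bottoming out
- tray: the roller's grey parking tray, fixed, open on top; origin at the centre of its underside on the table, x along its long side, z up; inside 120 x 84 mm, floor 6 mm above the table, rim 14 mm above the table
- tray_in (a point): centre of the tray's inner floor; axes as the tray's. The roller (80 x 52 mm at the bottom) stands in it with its x along the tray's x
- stapler: bystander: long dark stapler, 160 x 38 x 58 mm, origin at the centre of its underside
- screwdriver: bystander: screwdriver, 150 mm long, lying
- tape: bystander: empty cardboard tape core, 96 mm across, 24 mm high
- pads: bystander: block of note pads 105 x 74 x 35 mm
- spare_strip: bystander: spare length of white strip, 107 x 24.5 x 10 mm, lying loose on the table

How it is judged:
On the way, in this order (a step that is already met when the one before it is completed fails the run):
1. the roller stands on the rail at the nut end and presses on it (contact force between roller and rail above 2 N and x of roller_foot in the frame of rail below -0.065 m and height (world z) of roller_foot below 0.045 m and not (value of joint seg2 above 0.0035 m)), for 0.1 s.
2. with the roller near the plain end and still on the rail, all five pieces are home (value of joint each of seg1, seg2, seg3, seg4, seg5 above 0.0035 m and x of roller_foot in the frame of rail above 0.04 m and horizontal distance between roller_foot and strip_end below 0.09 m and height (world z) of roller_foot below 0.04 m), for 0.05 s.
At the end, for the whole second after the job is handed in: all five pieces are pressed in at least 3.5 of 5 mm; the roller is released, at rest and upright (within 0.08 rad) on its wheels on the floor of its tray, within 30 mm of its centre (value of joint each of seg1, seg2, seg3, seg4, seg5 above 0.0035 m and horizontal distance between roller_foot and tray_in below 0.03 m and height (world z) of roller_foot below 0.011 m and angle between roller_grip's own z axis and vertical below 0.08 rad and linear speed of roller below 0.02 m/s and contact force between the fingers and roller below 0.05 N); the robot touches nothing.
It fails at once if the roller is lifted more than 14 mm off the strip while some pieces are home and others are not (value of joint any of seg1, seg2, seg3, seg4, seg5 above 0.0035 m and not (value of joint each of seg1, seg2, seg3, seg4, seg5 above 0.0035 m) and height (world z) of roller_foot above 0.04 m).
It fails at once if a piece is home before the one before it, counted from the nut end ((value of joint seg2 above 0.0035 m and value of joint seg1 below 0.003 m) or (value of joint seg3 above 0.0035 m and value of joint seg2 below 0.003 m) or (value of joint seg4 above 0.0035 m and value of joint seg3 below 0.003 m) or (value of joint seg5 above 0.0035 m and value of joint seg4 below 0.003 m)).
It fails at once if the roller's spring is bottomed out (more than 18.5 of 20 mm) (value of joint roller_spring above 0.0185 m).
It fails at once if the gripper presses on the rail or strip (contact force between any of the fingers, the arm and rail above 2 N).
It fails at once if another thing on the table is moved more than 30 mm (distance of any of stapler, screwdriver, tape, pads, spare_strip from where it was at the start of the episode above 0.03 m).
It also fails if it takes over 64 s, if anything falls off the work surface, if the arm or the gripper's body presses on something with over 40 N, if the wrist force passes 120 N, or if a joint passes its speed limit or range.

## Working session

There is one attempt and no reset: what is moved stays moved. The work goes in short steps, Python scripts to look and compute and a tool call to move; the robot and the scene stay as the last step left them, time stands still between calls to the robot, and variables do not carry over. Pictures are saved under pics/ and viewed, about 8 in all and at most 12, crops included, and the job is handed in when it is done.

Besides the shell and the picture viewer there is one more tool, called after "Emit:" in YAML: its name, and indented under it one key for each argument. step_arm: Moves the arm, as the interface text tells. Its arguments: {"type":"object","properties":{"plan":{"type":"array"}},"required":["plan"]}

```bash
mkdir -p pics; cat > h.py <<'E'
import numpy as np,cv2,pickle
from bench import robot,cams
from scipy.spatial.transform import Rotation as R
def snap(n,f):
    o=robot.get_obs(); s=cams.snapshot(n); s['obs']=o
    pickle.dump(s,open(f'pics/{f}.pkl','wb'))
    cv2.imwrite(f'pics/{f}.png',s['frame'][:,:,::-1]); return s
def cam(s):
    if 'T_tool_cam' in s:
        o=s['obs'];T=np.eye(4);T[:3,:3]=R.from_euler('xyz',o['ee_rot']).as_matrix();T[:3,3]=o['tool_pos']
        T=T@s['T_tool_cam'];return T[:3,:3],T[:3,3]
    a=np.array(s['attitude'])
    Rm=a if a.shape==(3,3) else R.from_euler('xyz',a).as_matrix()
    return Rm,np.array(s['origin'])
def pt(s,u,v,z):
    Rm,t=cam(s);d=Rm@np.linalg.inv(s['camera_matrix'])@[u,v,1];return t+d*(z-t[2])/d[2]
def proj(s,p):
    Rm,t=cam(s);q=s['camera_matrix']@(Rm.T@(np.array(p)-t));return q[:2]/q[2]
def load(f): return pickle.load(open(f'pics/{f}.pkl','rb'))
E
python3 - <<'E'
from h import *
for n in('top','side','wrist'):
    s=snap(n,n+'0');print(n,s.get('attitude'),s.get('origin'),s['camera_matrix'].tolist() if hasattr(s['camera_matrix'],'tolist') else s['camera_matrix'])
print(s['T_tool_cam'],s['obs'])
E
```

```text
top [-2.9888044  -0.01101842 -1.59140195] [0.41892226 0.04811174 1.21496708] [[397.8659251937163, 0.0, 317.3176309768562], [0.0, 397.8659251937163, 199.80524202230578], [0.0, 0.0, 1.0]]
side [-2.36714187  0.01050927 -0.55177471] [ 0.11730324 -0.71064476  0.96757987] [[473.1952185528189, 0.0, 321.26509372727025], [0.0, 473.1952185528189, 196.72397219721276], [0.0, 0.0, 1.0]]
wrist None None [[317.34490357252946, 0.0, 326.29040436399697], [0.0, 317.34490357252946, 201.56255047434178], [0.0, 0.0, 1.0]]
[[ 3.46565661e-04 -9.61041829e-01 -2.76402756e-01  7.99962376e-02]
 [ 9.99999594e-01  5.63134079e-04 -7.04153195e-04  7.20077757e-04]
 [ 8.32372486e-04 -2.76402400e-01  9.61041633e-01 -1.80037505e-01]
 [ 0.00000000e+00  0.00000000e+00  0.00000000e+00  1.00000000e+00]] {'time': 0.1, 'joint_positions': array([ 1.01391986e+00,  8.78622448e-02,  1.37207035e+00,  2.80049765e-05,
        1.68360951e+00, -1.03116227e-01]), 'qvel': array([-0.00082839, -0.00093126, -0.00393178, -0.00061558, -0.00134203,
       -0.00101086]), 'joint_torque': array([ 1.43757487e-03, -3.41250229e+01, -3.03302944e+01,  7.19311740e-02,
        3.04003386e-02, -1.04065141e-04]), 'tool_pos': array([0.24083584, 0.49392503, 0.20444816]), 'ee_rot': array([-3.13965642e+00, -2.28348990e-04,  2.68783531e+00]), 'wrist_force': array([1.21933497, 0.27006715, 0.07896598]), 'wrist_torque': array([ 0.04021063, -0.02742818,  0.04311366]), 'width': 0.09409757085289479}
```

View pics/top0.png

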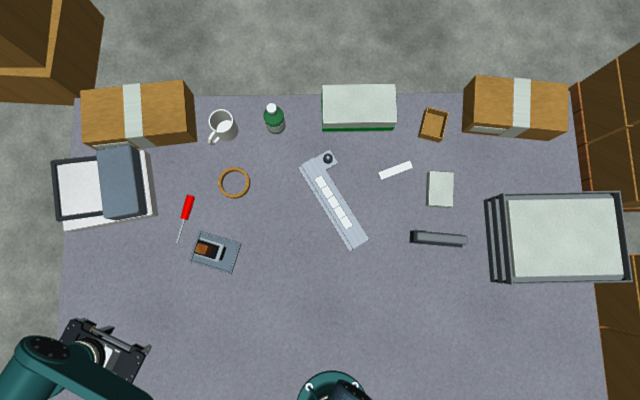

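View pics/side0.png

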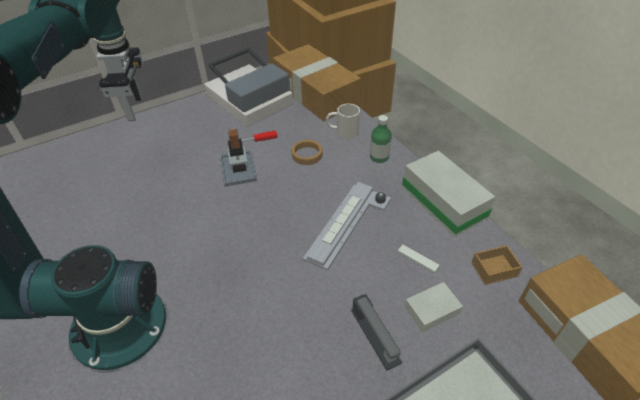

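Top view: the tray with the roller is at about (216,252), and the rail runs from the nut end (320,160) to the plain end (355,243), with the nut at (328,158). I'll enlarge both areas.

```bash
python3 - <<'E'
from h import *
s=load('top0');f=s['frame'][:,:,::-1]
a=cv2.resize(f[140:260,280:400],(600,600),interpolation=cv2.INTER_CUBIC)
b=cv2.resize(f[225:279,180:250],(560,432),interpolation=cv2.INTER_CUBIC)
cv2.imwrite('pics/a.png',a);cv2.imwrite('pics/b.png',b)
E
```

```text
(no output)
```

View pics/a.png

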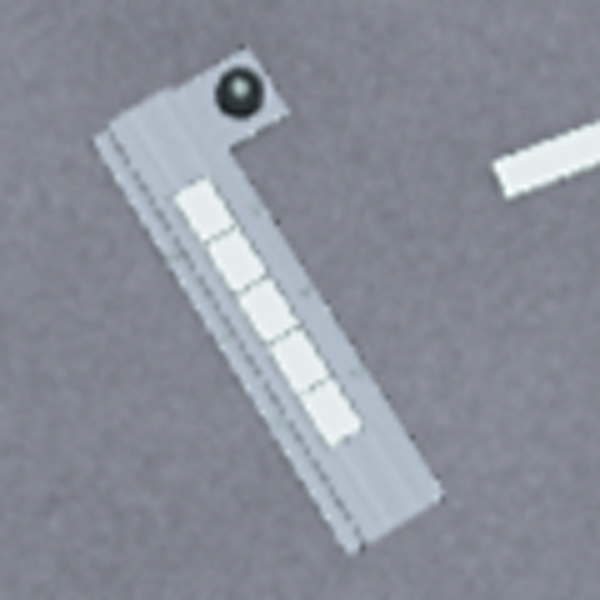

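View pics/b.png

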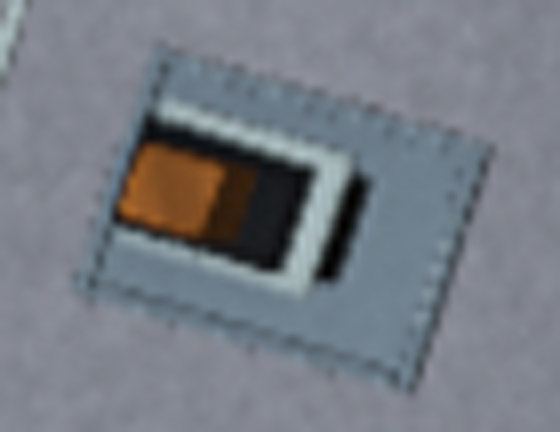

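Strip corners in crop a are (175,197), (207,178), (330,446) and (361,428). In crop b the tray corners are (162,45), (495,148), (412,393) and (77,297), and the grip top is centred at about (172,189).

```bash
python3 - <<'E'
from h import *
s=load('top0')
A=lambda u,v,z:pt(s,280+(u+.5)/5-.5,140+(v+.5)/5-.5,z)
B=lambda u,v,z:pt(s,180+(u+.5)/8-.5,225+(v+.5)/8-.5,z)
c=[A(*p,.031) for p in[(175,197),(207,178),(361,428),(330,446)]]
print(np.round(c,4));m=np.mean(c,0);d=(c[2]+c[3]-c[0]-c[1])/2;print('rail',m,np.linalg.norm(d),np.linalg.norm(c[1]-c[0]),np.arctan2(d[1],d[0]))
print('nut',A(240,92,.030))
c=[B(*p,.014) for p in[(162,45),(495,148),(412,393),(77,297)]]
d=(c[1]+c[2]-c[0]-c[3])/2;print('tray',np.mean(c,0),np.linalg.norm(d),np.linalg.norm(c[3]-c[0]),np.arctan2(d[1],d[0]))
c=[B(*p,.137) for p in[(143,143),(225,160),(205,238),(118,215)]]
d=(c[1]+c[2]-c[0]-c[3])/2;print('grip',np.mean(c,0),np.linalg.norm(d),np.linalg.norm(c[3]-c[0]),np.arctan2(d[1],d[0]))
E
```

```text
[[ 0.665   0.0382  0.031 ]
 [ 0.6764  0.0186  0.031 ]
 [ 0.5223 -0.07    0.031 ]
 [ 0.5119 -0.0512  0.031 ]]
rail [ 0.59391409 -0.01609223  0.031     ] 0.17747609648819648 0.022760665442363527 -2.6163827340811543
nut [ 0.73007682 -0.00287482  0.03      ]
tray [0.45153074 0.33864185 0.014     ] 0.13100432750875202 0.09755077740226493 -1.8762159384647736
grip [0.45927484 0.34708773 0.137     ] 0.029303327040451684 0.025070567960713427 -1.8202341027341666
```

Emit:
step_arm:
  plan:
    - [[36,-24,0,0.03,100],[72,-48,0,0.06,100],[108,-72,0,0.09,100],[144,-96,0,0.12,100],[180,-120,0,0.15,100],[218,-147,0,0.17,100],[218,-147,0,0.17,100],[218,-147,0,0.17,100]]

```text
time: 0.82
tool_pos: [0.4614, 0.345, 0.2045]
ee_rot: [-3.14, -0.001, 2.852]
wrist_force: [-0.2, 0.5, -0.7]
width: 0.0939
```

```bash
python3 - <<'E'
from h import *
s=snap('wrist','w1');print(s['obs']['tool_pos'],s['obs']['ee_rot'])
E
```

```text
[0.46135574 0.34497948 0.20448102] [-3.14015926e+00 -5.35114307e-04  2.85229040e+00]
```

View pics/w1.png

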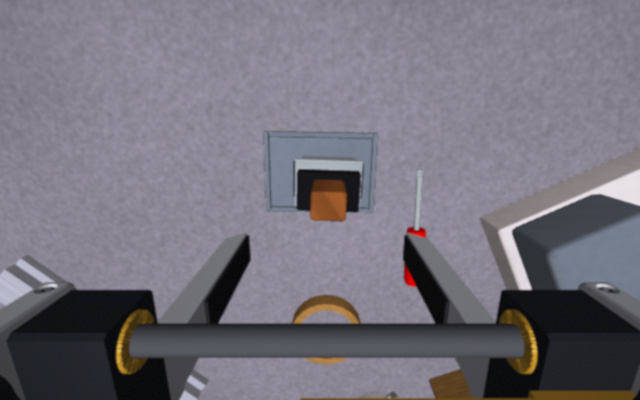

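The roller grip is at about (328,200), the tray spans (264–377, 131–212), and the screwdriver is off to the side. I'll enlarge this.

```bash
python3 - <<'E'
from h import *
s=load('w1');f=s['frame'][:,:,::-1]
b=cv2.resize(f[125:227,255:387],(792,612),interpolation=cv2.INTER_CUBIC)[:600]
cv2.imwrite('pics/w1c.png',cv2.convertScaleAbs(b,alpha=1.4))
E
```

```text
(no output)
```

View pics/w1c.png

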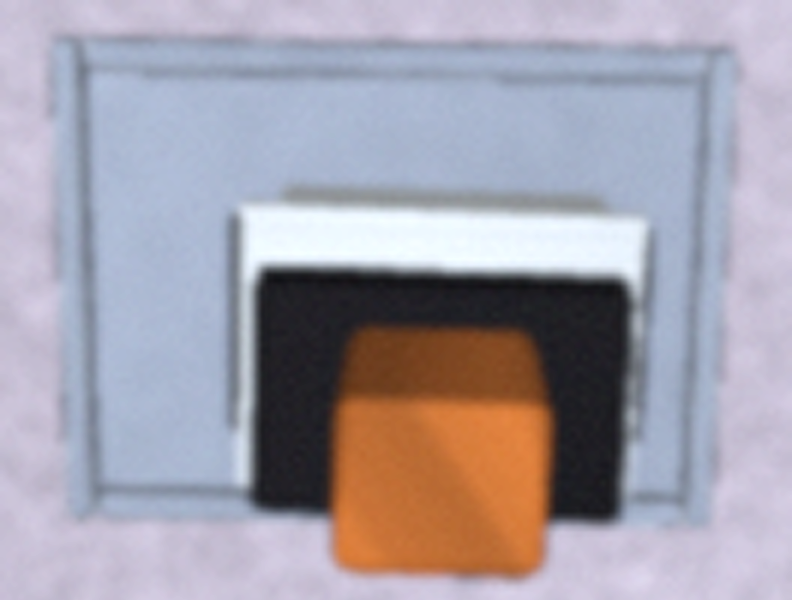

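```bash
python3 - <<'E'
from h import *
s=load('w1')
B=lambda u,v,z:pt(s,255+(u+.5)/6-.5,125+(v+.5)/6-.5,z)
def quad(n,ps,z):
    c=[B(*p,z) for p in ps];d=(c[1]+c[2]-c[0]-c[3])/2;print(n,np.mean(c,0).round(4),np.linalg.norm(d),np.linalg.norm(c[3]-c[0]),np.linalg.norm(c[2]-c[1]),np.arctan2(d[1],d[0]))
quad('grip',[(334,400),(553,406),(546,575),(334,571)],.137)
quad('tray',[(55,38),(735,50),(708,522),(72,518)],.014)
quad('trayin',[(80,68),(710,80),(684,502),(97,490)],.014)
a,b=B(258,270,.084),B(632,280,.084);print('blk',np.linalg.norm(b-a),np.arctan2(*(b-a)[1::-1]))
E
```

```text
grip [0.4572 0.3482 0.137 ] 0.029270995510119576 0.024244349442083757 0.02399406615746361 1.2584422099002988
tray [0.4509 0.3404 0.014 ] 0.12972652132558427 0.09590514244992907 0.09444022890435472 1.270369494672586
trayin [0.4512 0.3404 0.014 ] 0.12000737202027098 0.0843047545095643 0.0845547481709773 1.2622548047157043
blk 0.059758432698898856 1.2552300685004742
```

Emit:
step_arm:
  plan:
    - [[-4,3,0,-0.023,100],[-4,3,-35,-0.023,100],[-4,3,-70,-0.023,100],[-4,3,-100,-0.023,100],[-4,3,-112,-0.023,100],[-4,3,-112,-0.023,100],[-4,3,-112,-0.023,25],[-4,3,-112,-0.023,15]]

```text
time: 1.53
tool_pos: [0.4558, 0.3518, 0.0961]
ee_rot: [3.138, 0.003, 2.836]
wrist_force: [-0.6, 0.6, -0.4]
width: 0.0841
```

Emit:
step_arm:
  plan:
    - [[0,0,0,0,15],[0,0,0,0,15],[0,0,0,0,15],[0,0,0,0,15],[0,0,0,0,15],[0,0,0,0,15]]

```text
time: 2.03
tool_pos: [0.4552, 0.3503, 0.0937]
ee_rot: [3.141, 0.0, 2.835]
wrist_force: [0.1, -0.9, -0.0]
width: 0.0441
```

Emit:
step_arm:
  plan:
    - [[2,-2,-1,-0.005,35],[2,-2,-1,-0.005,30],[2,-2,-1,-0.005,20],[2,-2,-1,-0.005,15],[2,-2,-1,-0.005,15],[2,-2,-1,-0.005,15],[2,-2,-1,-0.005,15],[2,-2,-1,-0.005,15]]

```text
time: 2.7
tool_pos: [0.4572, 0.3482, 0.0923]
ee_rot: [-3.141, 0.0, 2.83]
wrist_force: [0.1, -0.4, -1.2]
width: 0.0295
```

Emit:
step_arm:
  plan:
    - [[0,0,0,0,10],[0,0,0,0,10],[0,0,0,0,10],[0,0,0,0,10],[0,0,0,0,10],[0,0,0,0,10],[0,0,0,0,10],[0,0,0,0,10]]

```text
time: 3.37
tool_pos: [0.4569, 0.3484, 0.0923]
ee_rot: [-3.141, -0.001, 2.83]
wrist_force: [0.4, -0.1, -3.5]
width: 0.0297
```

Emit:
step_arm:
  plan:
    - [[0,0,15,0,10],[0,0,40,0,10],[0,0,70,0,10],[25,-30,85,-0.08,10],[49,-61,90,-0.16,10],[73,-91,90,-0.24,10],[97,-121,90,-0.32,10],[121,-151,90,-0.4,10]]

```text
time: 4.03
tool_pos: [0.5785, 0.1962, 0.1822]
ee_rot: [-3.141, -0.001, 2.427]
wrist_force: [0.8, 0.9, -4.5]
width: 0.0299
```

Emit:
step_arm:
  plan:
    - [[24,-30,0,-0.08,10],[49,-61,0,-0.16,10],[73,-91,0,-0.24,10],[97,-121,0,-0.31,10],[115,-145,0,-0.333,10],[121,-152,0,-0.333,10],[121,-152,0,-0.333,10],[121,-152,0,-0.333,10]]

```text
time: 4.7
tool_pos: [0.6985, 0.0458, 0.1813]
ee_rot: [-3.14, -0.003, 2.097]
wrist_force: [-0.4, 0.8, -3.1]
width: 0.03
```

Emit:
step_arm:
  plan:
    - [[0,0,-15,0,10],[0,0,-25,0,10],[0,0,-30,0,10],[0,0,-30,0,10],[0,0,-30,0,10],[0,0,-30,0,10]]

```text
time: 5.2
tool_pos: [0.6991, 0.046, 0.1532]
ee_rot: [3.141, 0.0, 2.098]
wrist_force: [0.4, -0.2, -3.6]
width: 0.0302
```

```bash
python3 - <<'E'
from h import *
s=snap('wrist','w2');print(s['obs']['tool_pos'],s['obs']['ee_rot'],s['obs']['wrist_force'])
f=s['frame'][:,:,::-1]; t=snap('side','s2')['frame'][:,:,::-1]
c=cv2.resize(t[130:290,270:450],(540,480),interpolation=cv2.INTER_CUBIC)
cv2.imwrite('pics/s2c.png',c)
E
```

```text
[0.69914524 0.04597271 0.1532229 ] [3.14068454e+00 3.91141240e-04 2.09761821e+00] [ 0.40442056 -0.1922544  -3.59821791]
```

View pics/w2.png

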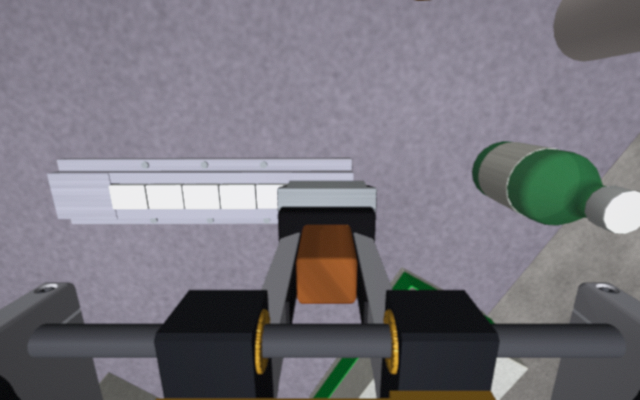

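View pics/s2c.png

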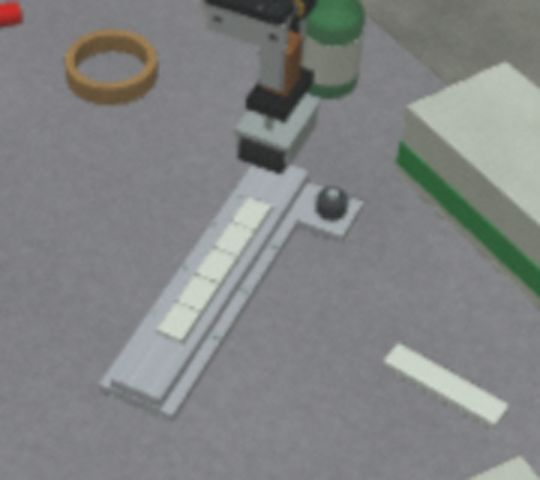

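The roller hangs above the nut end, and the nut is clear. In w2 the strip shows from (110,184/211) to (278,182/209). I'll fit it numerically.

```bash
python3 - <<'E'
from h import *
s=load('w2');f=s['frame'].astype(int);m=(f.min(2)>225)[150:240,90:282]
u,v=np.meshgrid(range(90,282),range(150,240))
for c in(115,128,165,200,237,265):
    r=v[m[:,c-90],0] if m[:,c-90].any() else []; r=np.arange(150,240)[m[:,c-90]]
    if len(r):
        a,b=pt(s,c,r.min()-.5,.031),pt(s,c,r.max()+.5,.031); print(c,r.min(),r.max(),((a+b)/2).round(4),np.linalg.norm(a-b).round(4))
row=f[197,100:285].min(1);print('left edge col',100+np.argmax(row>215), 'seams',100+np.where(row<205)[0])
E=np.array([-.865,-.502]);ex=np.array([np.cos(-2.616),np.sin(-2.616)]);ey=np.array([-ex[1],ex[0]])
for c,x in((108.5,89.5),(146,54),(182.5,18),(219,-18),(256,-54)):
    p=pt(s,c,197,.031)[:2];print(x,(p-[.594,-.016])@ex*1e3,(p-[.594,-.016])@ey*1e3)
t=s['obs']['tool_pos'][:2];print('tcp in rail',(t-[.594,-.016])@ex*1e3,(t-[.594,-.016])@ey*1e3)
E
```

```text
115 186 208 [ 0.5207 -0.0602  0.031 ] 0.0239
128 186 208 [ 0.5318 -0.0538  0.031 ] 0.0239
165 186 208 [ 0.5634 -0.0354  0.031 ] 0.0238
200 186 208 [ 0.5932 -0.018   0.031 ] 0.0237
237 186 208 [6.248e-01 3.000e-04 3.100e-02] 0.0236
265 186 207 [0.6484 0.0147 0.031 ] 0.0225
left edge col 111 seams [100 101 102 103 104 105 106 107 108 109 145 146 147 182 183 218 219 220
 255 256 277 278 279 280 281 282 283 284]
89.5 91.93777236159656 1.3811530193188273
54 54.95150218904456 1.3289285410043907
18 18.946215793957652 1.2780892081987094
-18 -17.064316670249983 1.2272424679625642
-54 -53.57349963264843 1.1756916350453341
tcp in rail -122.04675413915037 -0.8539772997346524
```

Emit:
step_arm:
  plan:
    - [[1,-2,0,0,10],[1,-2,-15,0,10],[1,-2,-30,0,10],[1,-2,-36,0,10],[1,-2,-40,0,10],[1,-2,-43,0,10],[1,-2,-45,0,10],[1,-2,-45,0,10]]

```text
time: 5.97
tool_pos: [0.701, 0.0442, 0.1102]
ee_rot: [3.138, 0.001, 2.097]
wrist_force: [-2.0, 2.3, 5.1]
width: 0.0297
```

Emit:
step_arm:
  plan:
    - [[0,0,-1.5,0,10],[0,0,-3,0,10],[0,0,-4.5,0,10],[0,0,-6,0,10],[0,0,-6,0,10],[0,0,-6,0,10],[0,0,-6,0,10],[0,0,-6,0,10]]

```text
time: 6.63
tool_pos: [0.701, 0.0442, 0.1048]
ee_rot: [3.137, 0.001, 2.097]
wrist_force: [-3.6, 2.5, 7.9]
width: 0.0299
```

```bash
python3 - <<'E'
from h import *
t=snap('side','s3');o=t['obs'];print(o['tool_pos'],o['ee_rot'],o['wrist_force'],o['wrist_torque'])
cv2.imwrite('pics/s3c.png',cv2.resize(t['frame'][120:220,320:420,::-1],(600,600),interpolation=cv2.INTER_CUBIC))
E
```

```text
[0.7010453  0.04420776 0.1047972 ] [3.13741916e+00 1.01922096e-03 2.09728821e+00] [-3.58511191  2.54695914  7.93190884] [ 0.61075248  0.81386944 -0.0612406 ]
```

View pics/s3c.png

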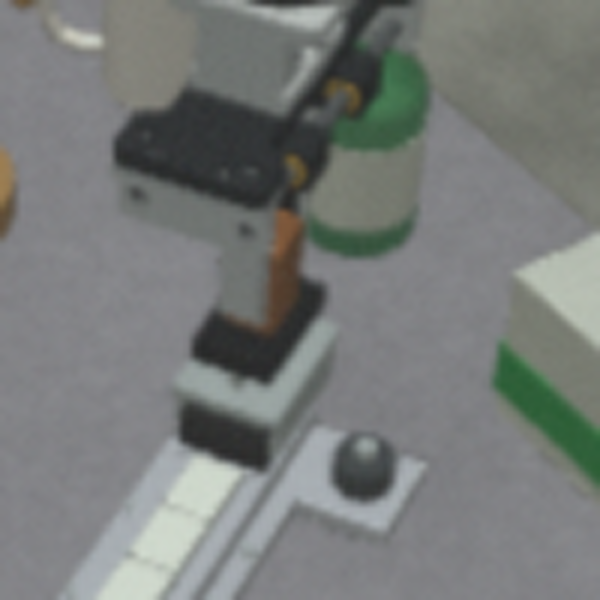

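The roller sits straight on the landing, with the spring compressed about 7.5 mm. I'll deepen to about 10 mm and start the pass.

Emit:
step_arm:
  plan:
    - [[-2,-1.2,-1.5,0,10],[-6,-3.5,-2.5,0,10],[-10.4,-6,-2.5,0,10],[-14.8,-8.5,-2.5,0,10],[-19.1,-11,-2.5,0,10],[-23.4,-13.5,-2.5,0,10],[-27.7,-16,-2.5,0,10],[-32.1,-18.4,-2.5,0,10]]

```text
time: 7.35
tool_pos: [0.67, 0.0258, 0.103]
ee_rot: [3.134, 0.002, 2.097]
wrist_force: [-1.0, 3.5, 8.5]
width: 0.0299
```

Emit:
step_arm:
  plan:
    - [[-4.3,-2.5,-0.3,0,10],[-8.7,-5,-0.5,0,10],[-13,-7.5,-0.5,0,10],[-17.3,-10,-0.5,0,10],[-21.7,-12.5,-0.5,0,10],[-26,-15,-0.5,0,10],[-30.3,-17.5,-0.5,0,10],[-34.7,-20,-0.5,0,10]]

```text
time: 8.02
tool_pos: [0.636, 0.0057, 0.1026]
ee_rot: [3.133, 0.003, 2.097]
wrist_force: [2.9, 5.5, 9.0]
width: 0.03
```

Emit:
step_arm:
  plan:
    - [[-4.3,-2.5,0,0,10],[-8.7,-5,0,0,10],[-13,-7.5,0,0,10],[-17.3,-10,0,0,10],[-21.7,-12.5,0,0,10],[-26,-15,0,0,10],[-30.3,-17.5,0,0,10],[-34.7,-20,0,0,10]]

```text
time: 8.68
tool_pos: [0.6023, -0.0142, 0.1029]
ee_rot: [3.131, 0.004, 2.097]
wrist_force: [3.7, 3.8, 8.4]
width: 0.0299
```

Emit:
step_arm:
  plan:
    - [[-4.4,-2.3,0,0,10],[-8.9,-4.6,0,0,10],[-13.3,-6.9,0,0,10],[-17.8,-9.2,0,0,10],[-22.2,-11.5,0,0,10],[-26.6,-13.9,0,0,10],[-31,-16.3,0,0,10],[-35.4,-18.8,0,0,10]]

```text
time: 9.35
tool_pos: [0.5674, -0.0342, 0.1031]
ee_rot: [3.131, 0.007, 2.097]
wrist_force: [1.0, 0.7, 9.2]
width: 0.0299
```

Emit:
step_arm:
  plan:
    - [[-4.3,-2.5,0,0,10],[-8.7,-5,0,0,10],[-13,-7.5,0,0,10],[-17.3,-10,0,0,10],[-21.7,-12.5,0,0,10],[-26,-15,0,0,10],[-30.3,-17.5,0,0,10],[-34.7,-20,0,0,10]]

```text
time: 10.02
tool_pos: [0.5314, -0.0551, 0.1025]
ee_rot: [3.135, 0.007, 2.097]
wrist_force: [-0.1, -0.3, 9.9]
width: 0.03
```

```bash
python3 - <<'E'
from h import *
t=snap('side','s4');o=t['obs'];print(o['tool_pos'],o['ee_rot'],o['wrist_force'])
ex=np.array([np.cos(-2.615),np.sin(-2.615)]);ey=np.array([-ex[1],ex[0]]);d=o['tool_pos'][:2]-[.594,-.016];print(d@ex,d@ey)
cv2.imwrite('pics/s4c.png',cv2.resize(t['frame'][170:280,290:400,::-1],(600,600),interpolation=cv2.INTER_CUBIC))
E
```

```text
[ 0.53139001 -0.05509832  0.10248659] [3.1351514  0.00701996 2.09670767] [-0.09261801 -0.26445228  9.94692556]
0.07377832595951114 0.0023342699224832716
```

View pics/s4c.png

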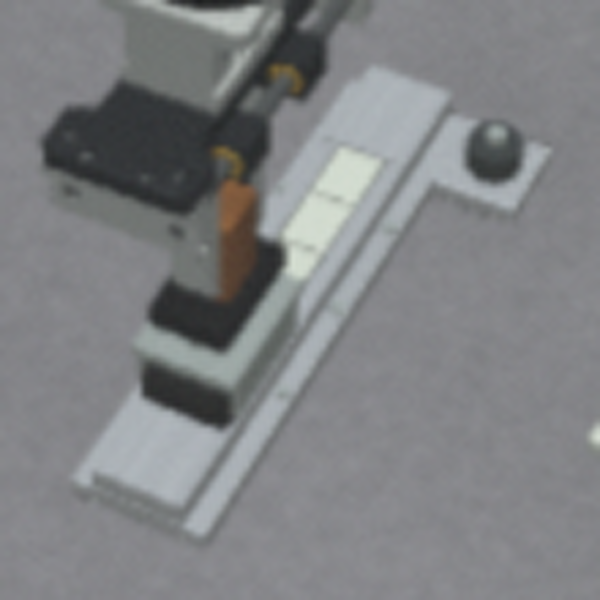

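Pieces 1–3 lie flush and even, and the roller is centred. I'll finish the pass.

Emit:
step_arm:
  plan:
    - [[-4.3,-2.5,0,0,10],[-8.7,-5,0,0,10],[-13,-7.5,0,0,10],[-17.3,-10,0,0,10],[-21.7,-12.5,0,0,10],[-26,-15,0,0,10],[-30.3,-17.5,0,0,10],[-34.7,-20,0,0,10]]

```text
time: 10.73
tool_pos: [0.4965, -0.0753, 0.1023]
ee_rot: [3.136, 0.007, 2.097]
wrist_force: [0.5, 0.5, 8.1]
width: 0.0296
```

Emit:
step_arm:
  plan:
    - [[-2,-1.2,0,0,10],[-3.5,-2,0,0,10],[-3.5,-2,0,0,10],[-3.5,-2,0,0,10],[-3.5,-2,0,0,10],[-3.5,-2,0,0,10],[-3.5,-2,0,0,10]]

```text
time: 11.32
tool_pos: [0.4927, -0.0775, 0.1021]
ee_rot: [3.137, 0.007, 2.097]
wrist_force: [-0.5, 0.6, 9.0]
width: 0.0298
```

```bash
python3 - <<'E'
from h import *
t=snap('side','s5')
cv2.imwrite('pics/s5c.png',cv2.resize(t['frame'][180:270,300:390,::-1],(600,600),interpolation=cv2.INTER_CUBIC))
E
```

```text
(no output)
```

View pics/s5c.png

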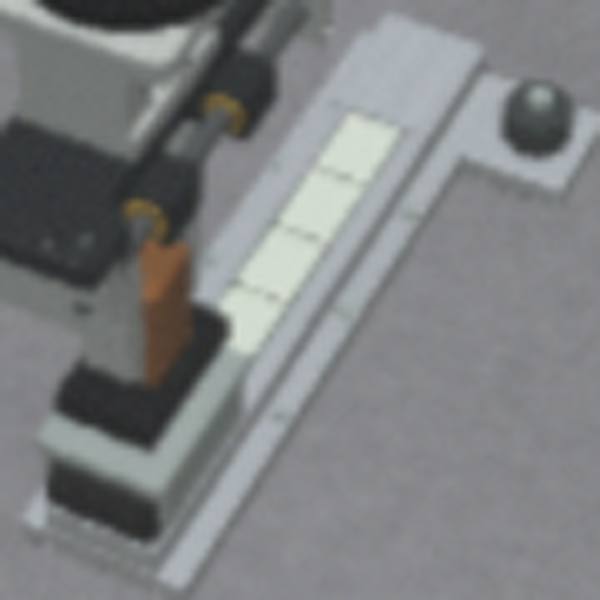

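```bash
python3 - <<'E'
from h import *
a,b=load('s2'),load('s5')
ex=np.array([np.cos(-2.615),np.sin(-2.615)]);ey=np.array([-ex[1],ex[0]])
for x in(-72,-36,0,36):
    P=lambda z:proj(a,[*(np.array([.5943,-.0155])+ex*x/1e3+ey*.001),z])
    c=P(.031).round().astype(int);g=[cv2.cvtColor(k['frame'],cv2.COLOR_RGB2GRAY).astype(np.float32)[c[1]-12:c[1]+12,c[0]-12:c[0]+12] for k in(a,b)]
    print(x,'expected',(P(.026)-P(.031)).round(2),'seen',cv2.phaseCorrelate(*g,cv2.createHanningWindow((24,24),cv2.CV_32F)))
E
```

```text
-72 expected [-0.07  1.26] seen ((0.09666335401029791, 0.4703684827882366), 1.037341758608818)
-36 expected [-0.05  1.26] seen ((0.13862546375762896, 0.031210156867375716), 0.8363765047656165)
0 expected [-0.04  1.26] seen ((0.47662325005627615, 0.1603339757524065), 0.8879689416951604)
36 expected [-0.02  1.25] seen ((0.3596257638739395, 0.8015956582729746), 0.43196941001547706)
```

```bash
python3 - <<'E'
from h import *
ims={n:cv2.GaussianBlur(cv2.cvtColor(load(n)['frame'],cv2.COLOR_RGB2GRAY).astype(np.float32),(0,0),.6) for n in('side0','s2','s3','s4','s5')}
a=load('s2');ex=np.array([np.cos(-2.615),np.sin(-2.615)]);ey=np.array([-ex[1],ex[0]])
for x in(-72,-36,0,36,72):
    c=proj(a,[*(np.array([.5943,-.0155])+ex*x/1e3+ey*.001),.028])
    for n,g in ims.items():
        E=[]
        for u in(-1,0,1):
            ys=np.arange(c[1]-18,c[1]+18,.1).astype(np.float32);p=cv2.remap(g,np.full_like(ys,c[0]+u),ys,cv2.INTER_LINEAR).ravel()
            t=(p.max()+165)/2 if p.max()>190 else 999
            w=np.where(p>(p[180]+155)/2)[0];E.append((ys[w[0]]-c[1],ys[w[-1]]-c[1]) if len(w) else (9,9))
        print(x,n,np.round(np.mean(E,0),2),end=' | ')
    print()
E
```

```text
-72 side0 [-4.2  7.5] | -72 s2 [-4.57  7.87] | -72 s3 [-3.9   7.97] | -72 s4 [-3.33  9.93] | -72 s5 [-3.4   9.97] | 
-36 side0 [-5.47  7.67] | -36 s2 [-6.   8.1] | -36 s3 [-6.1   8.17] | -36 s4 [-4.77  9.5 ] | -36 s5 [-4.83  9.63] | 
0 side0 [-5.3  7.7] | 0 s2 [-5.83  8.13] | 0 s3 [-5.93  8.27] | 0 s4 [-17.63  14.33] | 0 s5 [-4.27  9.77] | 
36 side0 [-5.6  7.8] | 36 s2 [-6.13  8.27] | 36 s3 [-6.2  8.3] | 36 s4 [ 2.33 17.9 ] | 36 s5 [-7.7   3.97] | 
72 side0 [-5.73  5.67] | 72 s2 [-6.3   5.93] | 72 s3 [-6.33  6.  ] | 72 s4 [-0.3 16.8] | 72 s5 [-9.7 17.9] |
```

The edges of pieces 1–3 dropped 1.2–1.5 px against 1.26 px expected for 5 mm, so they're fully home. Pieces 4 and 5 got the same press. Next I'll lift and carry the roller back.

Emit:
step_arm:
  plan:
    - [[0,0,15,0,10],[0,0,45,0,10],[0,0,80,0,10],[-3,30,90,0.09,10],[-6,65,90,0.18,10],[-10,100,90,0.27,10],[-14,135,90,0.36,10],[-17,170,90,0.45,10]]

```text
time: 12.03
tool_pos: [0.473, 0.0947, 0.1878]
ee_rot: [-3.141, 0.001, 2.55]
wrist_force: [1.1, -0.7, -4.7]
width: 0.0299
```

Emit:
step_arm:
  plan:
    - [[-3,35,0,0.08,10],[-6,70,0,0.16,10],[-10,105,0,0.22,10],[-14,140,0,0.27,10],[-18,175,0,0.289,10],[-22,210,0,0.289,10],[-25,240,0,0.289,10],[-25,248,0,0.289,10]]

```text
time: 12.7
tool_pos: [0.4473, 0.346, 0.187]
ee_rot: [3.141, -0.001, 2.84]
wrist_force: [0.3, -0.2, -4.6]
width: 0.0297
```

Emit:
step_arm:
  plan:
    - [[0,0,-20,0,10],[0,0,-40,0,10],[0,0,-55,0,10],[0,0,-55,0,10],[0,0,-55,0,10],[0,0,-55,0,10]]

```text
time: 13.2
tool_pos: [0.4491, 0.3419, 0.1342]
ee_rot: [3.141, 0.001, 2.835]
wrist_force: [0.1, 0.5, -3.5]
width: 0.0295
```

```bash
python3 - <<'E'
from h import *
s=snap('wrist','w6');o=s['obs'];print(o['tool_pos'],o['ee_rot'],o['wrist_force'])
t=snap('top','t6')['frame']
b=cv2.resize(s['frame'][100:340,180:460,::-1],(560,480),interpolation=cv2.INTER_CUBIC)
cv2.imwrite('pics/w6c.png',b)
E
```

```text
[0.44912677 0.34185075 0.13423158] [3.14085114e+00 1.40401306e-03 2.83513405e+00] [ 0.13056338  0.53096592 -3.51372183]
```

View pics/w6c.png

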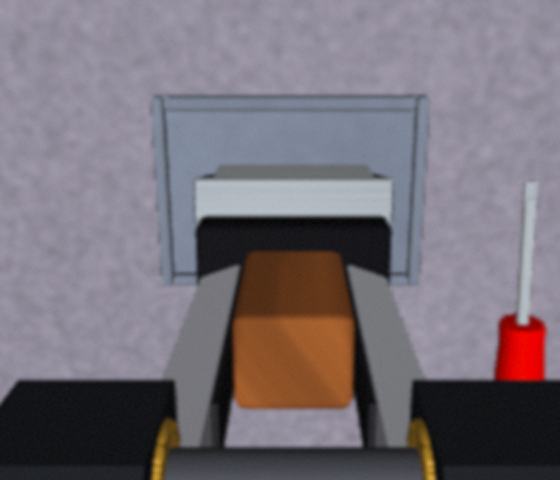

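Aligned: the carriage is centred over the tray (crop 195–390, tray 155–428) and the screwdriver is clear. I'll lower it.

Emit:
step_arm:
  plan:
    - [[2,-1,-12,0,10],[2,-1,-25,0,10],[2,-1,-33,0,10],[2,-1,-38,0,10],[2,-1,-41,0,10],[2,-1,-43,0,10],[2,-1,-43,0,10],[2,-1,-43,0,10]]

```text
time: 13.97
tool_pos: [0.4504, 0.3419, 0.0922]
ee_rot: [3.139, 0.0, 2.836]
wrist_force: [-3.4, -0.0, 3.4]
width: 0.0299
```

Emit:
step_arm:
  plan:
    - [[0,0,1,0,10],[0,0,1,0,10],[0,0,1,0,35],[0,0,1,0,40],[0,0,1,0,50],[0,0,1,0,70],[0,0,1,0,80],[0,0,1,0,80]]

```text
time: 14.63
tool_pos: [0.4504, 0.3411, 0.0914]
ee_rot: [-3.142, 0.0, 2.836]
wrist_force: [0.6, 0.1, -0.0]
width: 0.0607
```

Emit:
step_arm:
  plan:
    - [[0,0,0,0,80],[0,0,0,0,80],[0,0,20,0,80],[0,0,50,0,80],[0,0,85,0,80],[0,0,120,0,80],[0,0,120,0,80],[0,0,120,0,80]]

```text
time: 15.3
tool_pos: [0.4516, 0.3419, 0.2148]
ee_rot: [3.137, 0.004, 2.836]
wrist_force: [-0.5, 0.3, -1.0]
width: 0.0753
```

```bash
python3 - <<'E'
from h import *
s=snap('wrist','w7');o=s['obs'];print(o['tool_pos'],o['wrist_force'],o['width'])
t=snap('side','s7')['frame']
A=cv2.resize(s['frame'][110:260,240:420,::-1],(480,400),interpolation=cv2.INTER_CUBIC)
B=cv2.resize(t[100:280,210:390,::-1],(400,400),interpolation=cv2.INTER_CUBIC)
cv2.imwrite('pics/c7.png',np.hstack([A[:,:400],B]))
E
```

```text
[0.45163284 0.34194549 0.21480121] [-0.53680518  0.27408293 -0.95749068] 0.07528098635307351
```

```bash
python3 - <<'E'
from h import *
s=snap('wrist','w8')
h=cv2.cvtColor(s['frame'],cv2.COLOR_RGB2HSV);m=cv2.inRange(h,(5,110,130),(20,255,255));m[240:]=0
n,l,st,ce=cv2.connectedComponentsWithStats(m);i=1+np.argmax(st[1:,4]);print(st[i],ce[i],pt(s,*ce[i],.137),'tray .451 .3403')
print('expect',proj(s,[.451,.3405,.137]),'rect',cv2.minAreaRect(np.argwhere(l==i)[:,::-1].astype(np.float32)))
g=cv2.GaussianBlur(cv2.cvtColor(snap('side','s8')['frame'],cv2.COLOR_RGB2GRAY).astype(np.float32),(0,0),.6)
a=load('s2');ex=np.array([np.cos(-2.615),np.sin(-2.615)]);ey=np.array([-ex[1],ex[0]])
for x in(-72,-36,0,36,72):
    c=proj(a,[*(np.array([.5943,-.0155])+ex*x/1e3+ey*.001),.028]);E=[]
    for u in(-1,0,1):
        ys=np.arange(c[1]-18,c[1]+18,.1).astype(np.float32);p=cv2.remap(g,np.full_like(ys,c[0]+u),ys,cv2.INTER_LINEAR).ravel()
        w=np.where(p>(p[180]+155)/2)[0];E.append((ys[w[0]]-c[1],ys[w[-1]]-c[1]))
    print(x,np.round(np.mean(E,0),2))
o=robot.get_obs();print(o['tool_pos'],o['time'],abs(o['qvel']).max())
E
```

```text
[311 197  34  28 879] [327.70307167 210.51763367] [0.45103317 0.34215433 0.137     ] tray .451 .3403
expect [325.80791922 211.0464099 ] rect ((327.5, 210.5), (27.0, 33.0), 90.0)
-72 [-2.83  8.83]
-36 [-4.17  8.93]
0 [-3.67  9.03]
36 [-3.33  9.07]
72 [-3.5   7.17]
[0.4494594  0.34058722 0.20910691] 15.5 0.003396839354010317
```

```bash
python3 -c "
from h import *
print(robot.close_job())"
```

```text
the job is handed in; nothing more can be done
None
```

I pressed the wear strip home in one rolling pass, put the roller back in its tray, let go, and handed the job in. The clock read 15.5 s at my last check.

- **Rolling:** I gripped the roller by its wooden grip and set it on the nut-end landing at about rail x = -123 mm. I rolled it to about +118 mm without lifting. Its spring stayed about 9–10 mm compressed, with about 12–13 N on the strip.
- **Strip:** side-camera edges of all five pieces moved down 1.3–2.3 px between the first and last pictures. About 1.26 px is expected for the full 5 mm, so all five look home.
- **Roller:** it stands released, with its grip about 2 mm from the tray centre in plan and square in the wrist view. I judged it upright from the grip's position and outline, and did not measure its tilt. The gripper was about 120 mm higher and clear.

**What failed or disagreed:**
- A first image-correlation check of the pieces was inconclusive, so I replaced it with the edge measurement.
- The top and wrist cameras differed by about 1.3 mm on the rail's centre line. I started on the wrist camera's line and drifted up to about 1 mm off it.
- There was up to about 5 N of sideways force during the roll. It faded by the plain end.
- The picture viewer's limit was reached before the final check, so that check is numeric only. I did not measure the other loose things at the end; no move went near them.

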